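# Fill the coin tube to the red line

### The arm

A 7-joint arm with a two-finger parallel gripper is mounted at the origin on the work surface. World frame = base frame: x ahead of the robot, y to its left, z up, the work surface at z = 0. Lengths are in m, angles in rad, forces in N, time in s.
With the tool pointing down it reaches from about 0.35 to 0.9 m from the base axis. Payload 7.2 kg.
Tool frame: the origin (TCP) lies midway between the tips of the shut fingers; the grasp point (between the pads) lies 19 mm behind it; z points along the fingers, y is the direction in which the jaws open and shut (so a half turn about z gives the same grasp; the last joint's range is limited). The gripper opens to 88 mm and grips with 3 to 60 N. Pads are 20 mm wide; open, the fingers measure 115 mm over their backs; the gripper's body (75 mm by 178 mm) begins 61 mm behind the grasp point.
Start: joints at [1.161, 0.411, -0.013, 1.596, 0.006, 1.134, -0.082], TCP at [0.209, -0.589, 0.223] pointing down, gripper open.
Joint ranges: [-2.95, 2.95], [-0.29, 1.99], [-1.47, 1.44], [0.14, 2.54], [-1.03, 4.17], [0.13, 1.85], [-2.86, 2.86]. Speed limits (rad/s): [2.39, 2.39, 3.01, 3.01, 3.14, 3.14, 3.14].

### API

Orientations are given as a rotation vector (axis times angle).
In Python, from bench import arm gives the robot as it stands. Calls block until the motion is done:
- arm.move_ptp(position, orientation): joint-space move of the TCP to a pose.
- arm.move_straight(position, ori=None, rate=0.15): straight line of the TCP; ori=None keeps the orientation; rate is the mean speed in m/s.
- arm.move_j(angles): joint-space move.
- arm.move_gripper(opening): finger opening in m; the grip force is fixed at half the most; returns when the fingers have stopped.
- arm.dwell(seconds).
- arm.inverse_kinematics(position, orientation): joint angles nearest the present ones, or None.
- arm.read_camera(name): name is "scene" or "side" or "wrist"; returns a dict with "frame" (400x640x3 uint8, red, green, blue), "fx", "fy", "cx", "cy" (pixels), "cam_to_world" (4x4, takes a point from camera to world coordinates). Camera axes: x right, y down, z forward; pixel columns grow to the right and rows downward; lengths in m; the calibration is good to about 2 mm. A picture is of the moment at which its call begins. There is no depth.
A pose or a line that the arm cannot do raises arm.IKError and nothing moves.
- arm.finish_job(): hands the job in, once; it reports no verdict.
Readings, each from a call of its own:
- arm.read_clock(): time.
- arm.read_joints(): joint angles.
- arm.read_dq(): joint speeds.
- arm.read_effort(): joint torques, N m.
- arm.read_tcp_pos(): TCP position.
- arm.read_orientation(): TCP orientation.
- arm.read_ft_force(): force on the tool from outside, world axes, zero at the start.
- arm.read_moment(): the same for the moment, N m.
- arm.read_opening(): finger opening in m.
Only numpy, scipy, OpenCV 4.12 (cv2) and the standard library are available. Lean on these libraries where they do the work, as an engineer would, in place of code of your own. Each camera call takes 0.05 s, during which the arm holds its last target. There are 200 camera calls.

### The job

Stack the two gold prop coins flat, one on the other, inside the teal slotted tube so that the top of the stack comes level with the red line. Leave the thinner silver coin where it lies.

Things in the scene. Friction and masses are not known exactly. Their poses are not given: they have to be found in the camera images.
- tube: fixed coin tube, pale teal on a dark teal base; origin under its centre, z up. Base 84 mm round, 8 mm thick; its top is the floor (z = 8 mm). Two curved walls on the +x and -x sides: 62 mm inner diameter, 4 mm thick, rims at z = 54 mm. Open slots 40 mm wide on the +y and -y sides, floor to rim, let fingers closing along y lower a coin to the floor. Red line's upper edge: z = 40 mm (two gold coins above the floor). Yaw within 0.5 rad
- coin_a: loose gold-coloured prop coin, a solid disc 50 mm in diameter and 16 mm thick, 40 to 85 g, lying flat on the counter; origin at the centre of the disc (8 mm above the counter at the start), z along the disc's axis. The two gold coins are alike. Its place varies
- coin_b: loose gold-coloured prop coin, a solid disc 50 mm in diameter and 16 mm thick, 40 to 85 g, lying flat on the counter; origin at the centre of the disc (8 mm above the counter at the start), z along the disc's axis. The two gold coins are alike. Its place varies
- silver_coin: loose silver-grey coin, 50 mm in diameter, only 10 mm thick, lying flat near the gold ones; origin at its centre, z along its axis. To be left alone. The three coins swap places between starts. Unlisted props (compact 18 mm high, atomizer 95 mm, tiara, fan, open casket) stand at least 70 mm from the gold coins' rims and 40 mm from the tube
Things that resemble listed ones, but are neither listed nor needed, are in the scene too. Leave any purple look-alike of the coin_a alone.

How it is judged:
On the way:
1. a gold coin lies flat on the tube's floor (((horizontal distance between coin_a and tube below 0.012 m and angle between the z axis of coin_a and the z axis of tube, either way round below 0.17 rad and z of coin_a in the frame of tube between 0.012 and 0.02 m) or (horizontal distance between coin_b and tube below 0.012 m and angle between the z axis of coin_b and the z axis of tube, either way round below 0.17 rad and z of coin_b in the frame of tube between 0.012 and 0.02 m))), for 0.2 s.
At the end, for the whole second after the job is handed in: Both gold coins lie in the tube, centres within 12 mm of its axis, flat within 10 degrees, one on the floor and one on top of it (each centre within 4 mm of its height, so the stack's top is at the red line), at rest; the silver coin is within 30 mm of where it began (horizontal distance between each of coin_a, coin_b and tube below 0.012 m and angle between the z axis of each of coin_a, coin_b and the z axis of tube, either way round below 0.17 rad and ((z of coin_a in the frame of tube between 0.012 and 0.02 m and z of coin_b in the frame of tube between 0.028 and 0.036 m) or (z of coin_b in the frame of tube between 0.012 and 0.02 m and z of coin_a in the frame of tube between 0.028 and 0.036 m)) and linear speed of each of coin_a, coin_b below 0.02 m/s and distance of silver_coin from where it was at the start of the episode below 0.03 m); the robot touches nothing.
It fails at once if the silver coin is moved 30 mm or more (distance of silver_coin from where it was at the start of the episode above 0.03 m).
It also fails if it takes over 53 s, if anything falls off the work surface, if the arm or the gripper's body presses on something with over 40 N, if the wrist force passes 120 N, or if a joint passes its speed limit or range.

## Working session

There is one attempt and no reset: what is moved stays moved. The work goes in short steps, each a Python script; the robot and the scene stay as the last script left them, time stands still between calls to the robot, and variables do not carry over. Pictures are saved under pics/ and viewed, about 8 in all and at most 12, crops included, and the job is handed in when it is done.

```bash
mkdir -p pics; ls; python3 - <<'E'
from bench import arm
import cv2,numpy as np
for n in ["scene","side"]:
    d=arm.read_camera(n); cv2.imwrite(f"pics/{n}0.png",d["frame"][:,:,::-1])
    print(n,d["fx"],d["cx"],d["cy"],np.round(d["cam_to_world"],3).tolist())
print(arm.read_clock(),arm.read_orientation(),arm.read_opening())
E
```

```text
pics
scene 389.00110601709827 322.1320108599691 194.79322822301305 [[-0.456, 0.682, -0.573, 0.938], [0.89, 0.339, -0.304, 0.217], [-0.013, -0.648, -0.761, 0.618], [0.0, 0.0, 0.0, 1.0]]
side 430.08636332516045 319.558709358144 202.91034470670243 [[-0.931, -0.179, 0.319, 0.174], [-0.365, 0.497, -0.787, 0.823], [-0.017, -0.849, -0.528, 0.599], [0.0, 0.0, 0.0, 1.0]]
0.1 [-3.09449693e+00 -5.34109947e-01  5.53298104e-04] 0.08809121521597754
```

View pics/scene0.png

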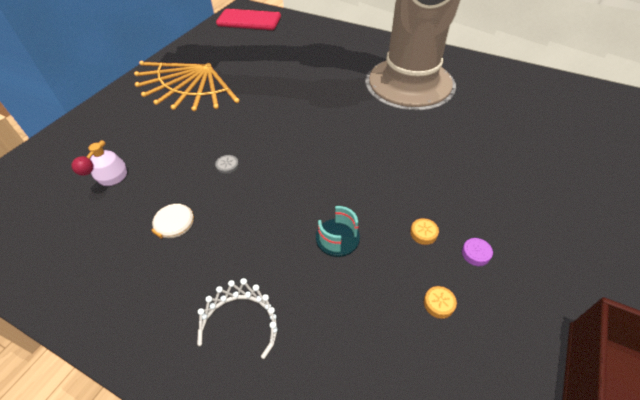

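View pics/side0.png

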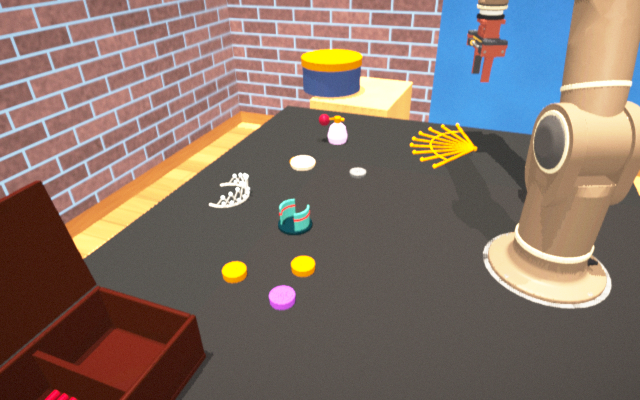

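The scene view shows gold coins at about (425,231) and (440,301). The things that could be confused with them are the purple look-alike (478,251), the silver coin (227,163), and the gold-coloured fan (195,85), atomizer cap (98,148) and compact clasp (158,232). I choose the two gold discs. The side view shows them at (303,266) and (234,272), with the tube at (295,218).

```bash
cat > h.py <<'E'
from bench import arm
import cv2,numpy as np
from scipy.spatial.transform import Rotation as R
def blobs(d,lo,hi,amin=60):
    hsv=cv2.cvtColor(d["frame"],cv2.COLOR_RGB2HSV)
    m=cv2.inRange(hsv,lo,hi); m=cv2.morphologyEx(m,cv2.MORPH_CLOSE,np.ones((5,5)))
    n,l,s,c=cv2.connectedComponentsWithStats(m)
    return [(c[i],s[i],l==i) for i in range(1,n) if s[i,4]>=amin]
def cast(d,uv,z):
    T=d["cam_to_world"]; uv=np.atleast_2d(uv).astype(float)
    r=np.c_[(uv[:,0]-d["cx"])/d["fx"],(uv[:,1]-d["cy"])/d["fy"],np.ones(len(uv))]@T[:3,:3].T
    return T[:3,3]+r*((z-T[2,3])/r[:,2])[:,None]
GOLD=((12,150,90),(32,255,255)); TEAL=((80,80,15),(98,255,255))
def down(yaw): # tool z down, tool y at angle yaw+90deg (world)
    return (R.from_euler('z',yaw)*R.from_euler('x',np.pi)).as_rotvec()
E
python3 - <<'E'
from h import *
print(np.round(R.from_rotvec(arm.read_orientation()).as_matrix(),2).tolist())
for n in ["scene","side"]:
    d=arm.read_camera(n)
    for nm,c in(("gold",GOLD),("teal",TEAL)):
        for ce,s,m in blobs(d,*c):
            print(n,nm,ce.round(1),s[2:],cast(d,ce,.008)[0].round(4))
    if n=="scene": cv2.imwrite("pics/crop.png",cv2.resize(d["frame"][190:330,300:510,::-1],None,fx=3.8,fy=3.8)[:532])
d=arm.read_camera("wrist");print(d["fx"],np.round(d["cam_to_world"],3).tolist(),arm.read_tcp_pos())
E
```

```text
[[0.94, 0.34, -0.0], [0.34, -0.94, 0.0], [-0.0, -0.0, -1.0]]
scene gold [183.6  81.1] [ 104   49 2406] [ 0.2834 -0.557   0.008 ]
scene gold [ 95.8 148.7] [ 18  18 193] [ 0.589  -0.5593  0.008 ]
scene gold [423.2 231.2] [ 28  27 464] [0.4754 0.1866 0.008 ]
scene gold [438.6 302.3] [ 33  32 549] [0.6023 0.2533 0.008 ]
scene teal [338.7 233.4] [  44   51 1500] [0.5515 0.0453 0.008 ]
side gold [331.3  59.8] [  62   23 1197] [ 1.0227 -1.4887  0.008 ]
side gold [156.9 173.5] [ 208  148 2988] [ 1.0458 -0.0476  0.008 ]
side gold [337.2 118.6] [16  8 82] [ 0.6895 -0.6437  0.008 ]
side gold [441.6 145.1] [  69   45 1830] [ 0.2855 -0.5274  0.008 ]
side gold [302.7 265.7] [ 25  22 449] [0.4729 0.1881 0.008 ]
side gold [234.  271.5] [ 26  23 473] [0.5999 0.2547 0.008 ]
side teal [293.2 218.5] [ 34  37 886] [0.5655 0.0323 0.008 ]
308.25071371980965 [[0.335, -0.909, -0.247, 0.276], [-0.942, -0.323, -0.088, -0.565], [-0.0, 0.262, -0.965, 0.383], [0.0, 0.0, 0.0, 1.0]] [ 0.20934045 -0.58866515  0.22225526]
```

View pics/crop.png

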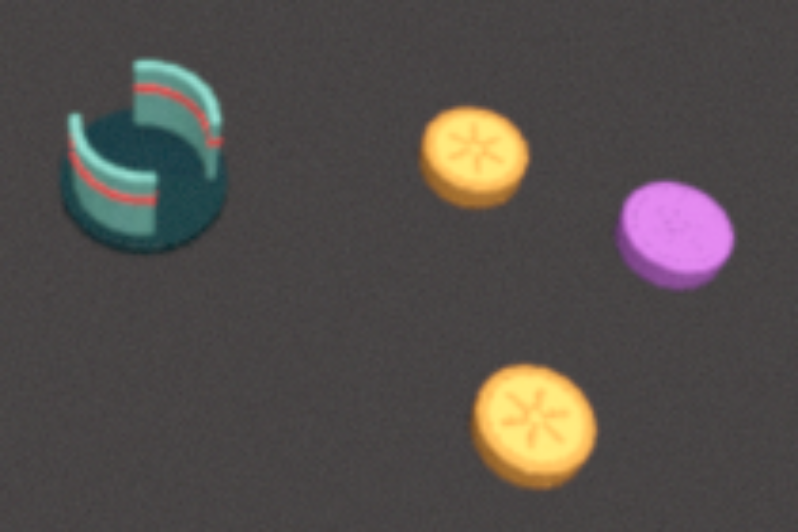

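The crop confirms it: two gold discs with a star pattern at (475,155) and (535,425), and the purple look-alike at (677,235). The two views agree to 2.5 mm. Next is a wrist view from above the tube.

```bash
python3 - <<'E'
from h import *
d=arm.read_camera("scene")
for ce,s,m in blobs(d,(135,80,60),(160,255,255)): print("purple",ce,cast(d,ce,.008)[0].round(4))
arm.move_ptp([0.55,0.04,0.2],down(0.0))
print(arm.read_clock(),arm.read_joints())
d=arm.read_camera("wrist");cv2.imwrite("pics/w1.png",d["frame"][:,:,::-1]);np.save("w1.npy",d,allow_pickle=True)
for ce,s,m in blobs(d,*TEAL,200): print(ce,s)
E
```

```text
purple [476.89413448 251.40343348] [0.4749 0.2873 0.008 ]
2.8333 [ 0.28968163  0.36714142 -0.57211698  1.77491731  0.22443835  1.06492218
 -1.93389968]
[318.9490566  179.85589623] [ 285  142   71   78 4240]
```

View pics/w1.png

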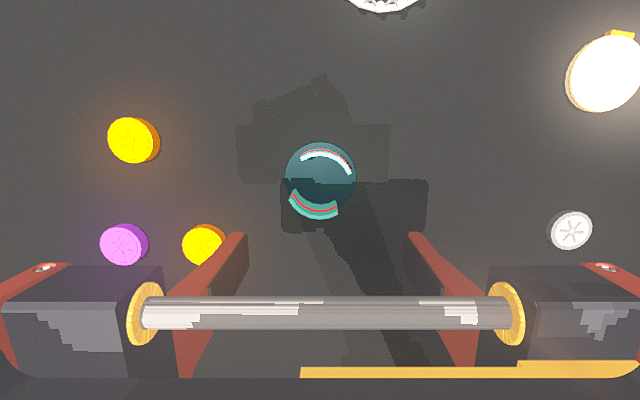

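The wrist view shows the tube at (320,180), with its walls at (327,160) and (313,205), so its yaw is about -0.3. The gold coins are at (133,139) and (205,245), and the silver coin is at (571,230), well clear.

```bash
python3 - <<'E'
from h import *
from scipy.optimize import least_squares
d=np.load("w1.npy",allow_pickle=True).item()
print(d["cam_to_world"][:3,3])
def circ(P,r=None):
    f=lambda p: np.hypot(P[:,0]-p[0],P[:,1]-p[1])-p[2]
    q=least_squares(f,[*P[:,:2].mean(0),.04],loss='soft_l1',f_scale=.001);return q.x,np.abs(q.fun).mean()
ce,s,m=blobs(d,*TEAL,200)[0]
c=max(cv2.findContours(m.astype(np.uint8),0,1)[0],key=len)[:,0]
for lab,sel in(("left",c[:,0]<295),("right",c[:,0]>340),("both",((c[:,0]<300)|(c[:,0]>335))&(c[:,1]<195))):
    print(lab,sel.sum(),circ(cast(d,c[sel],.006)))
hsv=cv2.cvtColor(d["frame"],cv2.COLOR_RGB2HSV)
h,sat,v=[hsv[...,i].astype(int) for i in range(3)]
red=((h<8)|(h>172))&(sat>90)&(v>90); red[:135]=0;red[225:]=0;red[:,:280]=0;red[:,360:]=0
ys,xs=np.nonzero(red)
up=ys<185
for k in(up,~up):
    P=cast(d,np.c_[xs,ys][k],.039); print(k.sum(),P.mean(0).round(4),P[:,:2].min(0).round(4),P[:,:2].max(0).round(4))
P=cast(d,np.c_[xs,ys],.039); print("red circle",circ(P))
v_=cast(d,np.c_[xs,ys][up],.039).mean(0)-cast(d,np.c_[xs,ys][~up],.039).mean(0);print("yaw",np.arctan2(v_[1],v_[0]))
for ce,s,m in blobs(d,*GOLD,200): print("gold",ce,s,cast(d,ce,.008)[0])
cv2.imwrite("pics/w1c.png",cv2.resize(d["frame"][120:240,250:390,::-1],None,fx=4,fy=4,interpolation=0))
E
```

```text
[0.62128972 0.03909599 0.3603092 ]
left 56 (array([0.55187432, 0.02421563, 0.06134358]), np.float64(0.0007807727111339483))
right 59 (array([0.55593059, 0.04550823, 0.04145691]), np.float64(0.0002635124898180257))
both 100 (array([0.55630194, 0.04496219, 0.04090752]), np.float64(0.00026115379969250744))
99 [0.5859 0.0355 0.039 ] [0.5682 0.0118] [0.5921 0.065 ]
112 [0.5313 0.0526 0.039 ] [0.5254 0.0251] [0.5445 0.0778]
red circle (array([0.55881204, 0.04427419, 0.03300504]), np.float64(0.0007426259582787828))
yaw -0.30258781710686844
gold [133.12893244 139.50283651] [ 107  117   53   46 1939] [0.60020776 0.25404348 0.008     ]
gold [201.68692756 242.39467111] [ 182  224   44   42 1201] [0.47635552 0.19047146 0.008     ]
gold [508.54588796 313.9523242 ] [489 283  34  62 839] [ 0.37463694 -0.20150584  0.008     ]
gold [139.85683761 328.61965812] [130 303  28  42 468] [0.35351915 0.28578562 0.008     ]
gold [483.11029072 370.50599908] [ 300  361  340   17 4334] [ 0.28447182 -0.18002371  0.008     ]
```

View pics/w1c.png

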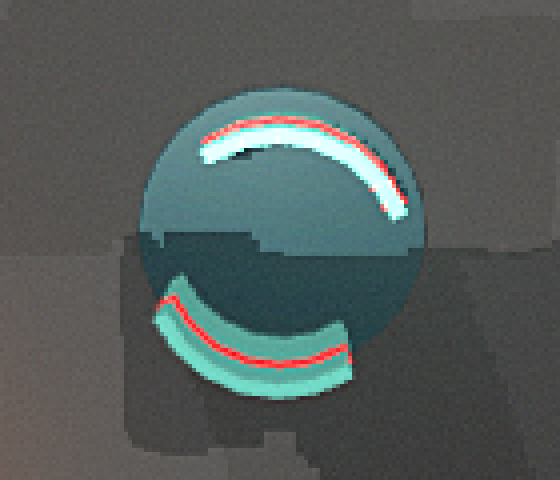

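The two tube estimates agree: the base circle gives r = 41 mm and centre (0.5563, 0.0450), and the red line, corrected for its 31/35 mm faces, gives (0.557, 0.045). The yaw is -0.30. Next I grasp the first coin, re-measuring it from above just before.

```bash
cat >> h.py <<'E'
YAW=-0.30; TUBE=np.array([0.5563,0.0450])
def find(xy,z=.008):
    d=arm.read_camera("wrist")
    c=[(cast(d,ce,z)[0],s) for ce,s,m in blobs(d,*GOLD,500)]
    p,s=min(c,key=lambda q:np.hypot(*(q[0][:2]-xy)))
    print("found",p.round(4),s); return p[:2],d
def grasp(xy):
    xy=np.array(xy); arm.move_ptp([*xy,.12],down(YAW))
    p,d=find(xy)
    cv2.imwrite(f"pics/hover{xy[0]:.2f}.png",d["frame"][:,:,::-1])
    if np.hypot(*(p-xy))>.008: print("disagrees, stop"); return
    arm.move_straight([*p,.06],rate=.2); arm.move_straight([*p,.003],rate=.1)
    arm.move_gripper(0); print("opening",arm.read_opening(),arm.read_tcp_pos(),arm.read_ft_force())
    arm.move_straight([*p,.13],rate=.15); print("lifted",arm.read_opening(),arm.read_ft_force(),arm.read_clock())
    d=arm.read_camera("wrist"); cv2.imwrite(f"pics/lift{xy[0]:.2f}.png",d["frame"][:,:,::-1])
E
python3 - <<'E'
from h import *
print([arm.inverse_kinematics([*p,z],down(YAW)) is not None for p in([.4755,.1885],[.601,.254],TUBE) for z in(.003,.13)])
grasp([.4755,.1885])
a=cv2.imread("pics/hover0.48.png");b=cv2.imread("pics/lift0.48.png")
cv2.imwrite("pics/g1.png",cv2.resize(np.vstack([a[60:360],b[60:360]]),None,fx=.95,fy=.95))
E
```

```text
[True, True, True, True, True, True]
found [0.4732 0.1877 0.008 ] [ 299  176   55   56 2448]
opening 0.04932833433261717 [0.47320732 0.18769821 0.00310302] [-0.56836014 -0.43087959  2.21560318]
lifted 0.04930933880727094 [-0.04203718 -0.06315762 -1.6646133 ] 6.55
```

View pics/g1.png

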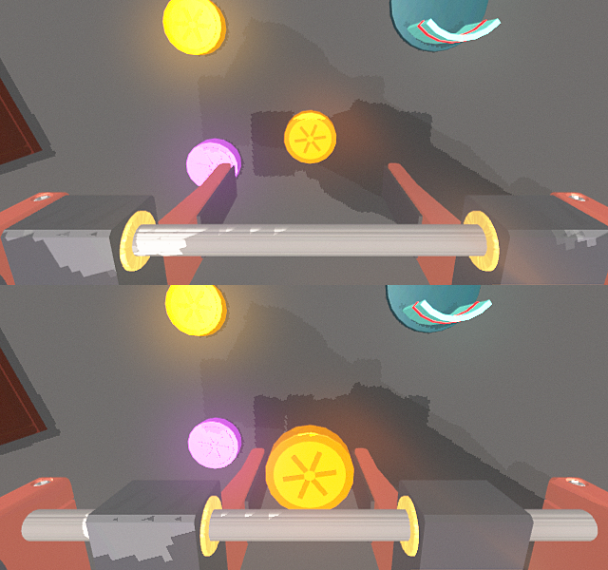

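Coin held at 49.3 mm opening and lying level in the grip. I'll lower it in stages with a force guard.

```bash
cat >> h.py <<'E'
def place(floor):
    arm.move_ptp([*TUBE,.13],down(YAW)); f0=arm.read_ft_force(); zt=floor+.0035
    for z in (.07,.050,.042,.035,.028,.022,.017,zt):
        if z<zt: continue
        arm.move_straight([*TUBE,z],rate=.1); f=arm.read_ft_force()-f0
        print(round(z,4),f.round(2),round(arm.read_opening(),4))
        if np.linalg.norm(f)>8 and z>zt+.002: print("contact, stop"); return
    arm.move_gripper(.066); print(arm.read_opening(),arm.read_clock())
    arm.move_straight([*TUBE,.12],rate=.2); arm.move_gripper(.088)
    d=arm.read_camera("wrist"); cv2.imwrite(f"pics/place{floor}.png",d["frame"][:,:,::-1])
    for ce,s,m in blobs(d,*GOLD,500): print(ce.round(1),s,cast(d,ce,floor+.008)[0].round(4))
    print(arm.read_clock())
E
python3 - <<'E'
from h import *
place(.008)
E
```

```text
0.07 [-0.4  -0.77 -0.04] 0.0492
0.05 [ 1.05 -1.49  0.41] 0.0492
0.042 [-0.31 -0.72 -0.88] 0.0493
0.035 [ 0.11 -0.77  0.55] 0.0493
0.028 [-1.34 -0.56  0.18] 0.0491
0.022 [-0.38 -1.06  0.54] 0.0493
0.017 [ 0.22 -0.36  0.72] 0.0495
0.0115 [-0.33 -0.54 -0.34] 0.0495
0.06625539310128103 10.3833
[325.5 203.7] [ 298  176   57   56 2524] [0.5553 0.045  0.016 ]
[ 96.5 221. ] [  64  194   66   56 2820] [0.601 0.247 0.016]
11.675
```

View pics/place0.008.png

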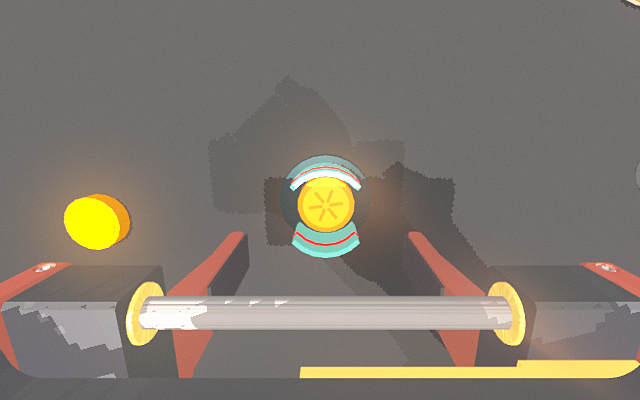

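The coin lies flat in the tube at (326,204), centred to within 1 mm, and no contact forces showed on the way down. Now the second coin.

```bash
python3 - <<'E'
from h import *
grasp([.601,.254])
if arm.read_opening()>.045 and arm.read_opening()<.055: place(.024)
d=arm.read_camera("scene"); a=cv2.resize(d["frame"][190:290,290:490,::-1],None,fx=3,fy=3)
b=cv2.imread("pics/place0.024.png")[100:300,170:470]
if b is not None: a=np.vstack([a,cv2.resize(b,(600,300),interpolation=0)])
cv2.imwrite("pics/fin.png",a)
E
```

```text
found [0.5997 0.2542 0.008 ] [ 295  175   56   57 2471]
opening 0.04940208688314891 [0.59975673 0.25417958 0.00313256] [0.00334534 0.0410631  1.20448995]
lifted 0.04942920448479596 [-0.53854301 -0.04631114 -0.36589465] 15.4333
0.07 [-0.31 -0.55  1.  ] 0.0494
0.05 [-1.12  1.3   1.41] 0.0492
0.042 [-0.93  0.3   0.39] 0.0492
0.035 [-0.37  0.29  0.74] 0.0489
0.028 [-1.12 -0.2   1.58] 0.0489
0.0275 [-1.22  0.48 -0.17] 0.0495
0.06582689812341315 18.9333
[325.5 206.9] [ 296  176   60   63 2954] [0.5568 0.0445 0.032 ]
20.1417
```

View pics/fin.png

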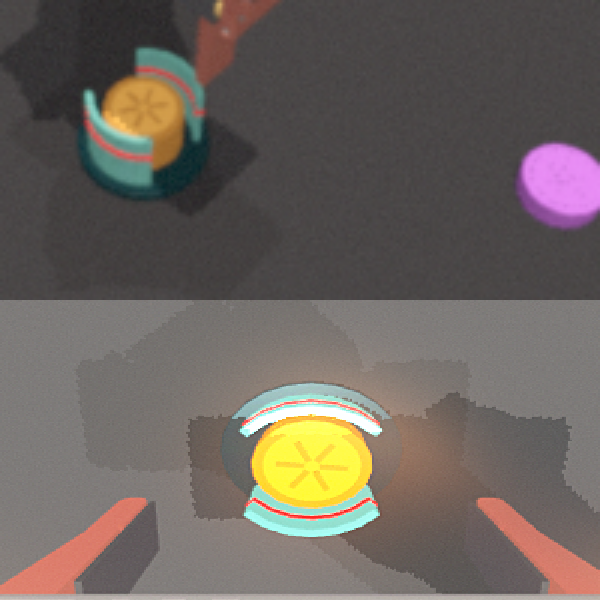

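The stack sits flat and centred, with its top at the red line, and the gripper is clear and open. I'm handing the job in.

```bash
python3 -c "
from h import *
arm.finish_job(); print(arm.read_clock())"
```

```text
the job is handed in; nothing more can be done
the job is handed in; nothing more can be done
```

I stacked both gold coins in the teal tube, one on the other, and handed the job in at about 20 s of the 53 s allowed; no verdict is reported.

- **Position:** the last wrist view put the top coin's centre at (0.557, 0.045), within 1 mm of the measured tube axis (0.556, 0.045). The lower coin was within about 1 mm after its own placing.
- **Height and tilt:** both coins looked flat, and the top of the stack looked level with the red line in the scene view. I judged both by eye and did not measure them separately.
- **Forces:** wrist force readings, taken at each lowering step, changed by no more than about 2.5 N.
- **Silver and purple coins:** the arm never went near the silver coin, but I did not re-measure where it lies. The purple look-alike was not touched.
- **Disagreements:** views of the same coin differed by up to about 4 mm, the worst being one partly hidden behind a finger. I re-measured each coin from directly above before gripping it, and no check failed.

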